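Close and bolt the guard of a chocolate wrapping station

ROBOT

A 6-joint arm with a two-finger parallel gripper is mounted at the origin on the work surface. World frame = base frame: x ahead of the robot, y to its left, z up, the work surface at z = 0. Lengths are in mm, angles in rad, forces in N, time in s.
With the tool pointing down it reaches from about 275 to 750 mm from the base axis. Payload 10.2 kg.
Tool frame: the origin (TCP) lies between the finger pads; the fingertips stand 8 mm ahead of it and the grasp point (between the pads) lies 11 mm behind it; z points along the fingers, y is the line along which they close (so a half turn about z gives the same grasp; the last joint's range is limited). The gripper opens to 85 mm and grips with 20 to 120 N. Pads are 22 mm wide; open, the fingers measure 114 mm over their backs; the gripper's body (76 mm by 85 mm) begins 54 mm behind the grasp point. The pads swing forward as they close: fully open they stand 13 mm farther back than shut.
Start: joints at [-1.414, 0.313, 1.498, -0, 1.331, -0.223], TCP at [194.624, -487.599, 239.294] pointing down, gripper open.
Joint ranges: [-2.94, 2.94], [-0.97, 2.17], [0.19, 2.56], [-1.23, 4.37], [0.02, 3.11], [-2.88, 2.88]. Speed limits (rad/s): [2.39, 2.39, 3.01, 3.14, 3.14, 3.14].

INTERFACE

Orientations are given as a unit quaternion [w, x, y, z].
In Python, from rig import * gives the robot as it stands.
- The arm moves only by the shell command python3 -m handwheel 'ROWS' [FORCE]. ROWS is JSON, a list that holds one entry, the list of rows, each a list of 7 numbers: the shift along the world's x, y, z in mm, then the turn, a rotation vector about the world's x, y, z in degrees, then the opening, from -1 (shut) to 1 (fully open). A call has 1 to 8 rows; each row shifts and turns the commanded pose from where the row before left it; what a row does not reach is not made up. A row lasts 1/8 s, in which the tool goes at most 62.5 mm and 10.7 degrees, less where a joint would pass 70% of its speed; a pose out of reach is approached as far as the arm can. A call is refused whole if a number of a shift passes 62.5 or a number of a turn 10.7, either way. A call with a gripper value outside its range is refused whole. The fingers move at their own pace and stop on an object; FORCE is the grip in N (left out, the last holds). Time passes only in rows, so rows that do not move let the fingers close. It gives the time, the measured TCP pose, the force, the opening and the grip force at its end, in the units of the state.
- sense(): the state, without advancing time (a new reading comes with each control period).
- capture(name): name is "scene" or "top" or "wrist"; returns a dict with "image" (384x512x3 uint8, red, green, blue), "fx", "fy", "cx", "cy" (pixels), "dist_coeffs" ([k1, k2, p1, p2, k3] as OpenCV has them; the pictures are not rectified), "rvec" (rotation vector, rad) and "tvec" (3), from world to camera coordinates, as OpenCV has them; the wrist camera has in their place "hand_eye" (4x4, takes a point from camera to tool coordinates, whose origin is the TCP and whose axes are the flange's). Camera axes: x right, y down, z forward; pixel columns grow to the right and rows downward; lengths in mm; the calibration is good to about 2 mm. A picture is of the moment at which its call begins: read the wrist's pose just before it. There is no depth.
- finish_job(): hands the job in; it is judged then, once.
The state is a dict: "time_s": time; "joints": joint angles; "dq": joint speeds; "tau": joint torques, N m; "eef_pos": TCP position; "ee_rot": TCP orientation; "force": force on the tool from outside, world axes, zero at the start; "wrist_torque": the same for the moment, N m; "grip_width": opening from 0.0 (shut) to 1.0 (fully open); "grip_force": force on a finger pad.
Only numpy, scipy, OpenCV 4.12 (cv2) and the standard library are available. Lean on these libraries where they do the work, as an engineer would, in place of code of your own. Each camera call takes 0.05 s, during which the arm holds its last target. There are 200 camera calls.

TASK

Swing the clear guard of the little wrapping station fully shut first, and only then slide the black lock grip all the way to its end stop so that its rod runs through the eye on the guard. Do not disturb the cup or the praline tray.

Things in the scene. Friction and masses are not known exactly. Their poses are not given: they have to be found in the camera images.
- station: Fixed cream plinth, 280 x 280 x 45 mm. Origin on the table: z up, x along the lock track towards the eye, y towards the guard's hinge; spans x -140..140, y -150..130. On it an aluminium-walled well with a carousel of chocolates (x -100..100, y -50..115, rim 95 mm high), and at y = -105 the lock track (34 mm wide, x -98..48, top 70 mm high) with 18 mm high end stops.
- guard (a joint): Guard angle, rad: 0 = fully shut, level on the well; 1.5 = open, upright. Clear panel in a steel frame, 200 (station x) x 165 x 8 mm, hinged along station x at the well's +y side; its -y edge swings up. Stays at any angle; 3 to 6 N at the edge moves it. Black knob (26 mm across, 26 mm high) on its outer face, mid-width, 35 mm from the free edge. An arm with an eye sticks out of that edge.
- guard_hinge (a point): Middle of the guard's hinge axis, on the guard's underside; fixed to the station at x 0, y 115, z 97 mm.
- guard_edge (a point): Middle of the guard's free edge on its outer (top) face; 165 mm from the hinge axis and 8 mm above the guard's underside. Moves with the guard.
- guard_eye (a point): Centre of the square eye on the guard; with the guard shut at station x 85, y -105, z 95 mm, in line with the rod. Outside 28 x 28 mm, opening 18 x 18 mm, 12 mm thick along x.
- lock (a joint): Travel of the lock grip in m along station +x: 0 = fully withdrawn, 0.080 = at its end stop, rod through the eye. Stays where it is left; about 2 N to move.
- lock_top (a point): Centre of the top of the lock grip: black block 28 mm long (station x), 20 mm wide (y), 52 mm tall, top 122.5 mm above the table. Its centre is at station x = -65 mm + travel, y = -105 mm. From its +x side an 8 mm steel rod, 95 mm above the table, reaches 95 mm from the grip's centre. Over 40 mm clear on both sides in y.
- cup: White cup, 72 mm across, 85 mm tall, on the table to the -y side of the station; to be left alone. Origin at the centre of its base.
- tray: Shallow grey tray of pralines 170 x 120 mm, 20 mm tall, on the table to the +y side of the station; to be left alone. Origin at the centre of its underside.

How it is judged (in metres and radians):
On the way, in this order (a step that is already met when the one before it is completed fails the run):
1. the guard is fully shut (within 0.03 rad) while the rod has not yet reached the eye (lock travel under 0.045 m) (value of joint guard below 0.03 rad and value of joint lock below 0.045 m), for 0.2 s.
2. the lock grip is at its end stop (within 4 mm) with the guard shut (value of joint lock above 0.076 m and value of joint guard below 0.03 rad), for 0.2 s.
At the end, for the whole second after the job is handed in: The guard is shut (within 0.03 rad) and the lock grip rests at its end stop (travel over 76 of 80 mm); cup and tray are within 30 mm of where they stood (all of step 2 and distance of each of cup, tray from where it was at the start of the episode below 0.03 m); the robot touches nothing.
It fails at once if the cup or tray is pushed 30 mm or more away, or the cup is tipped over (distance of any of cup, tray from where it was at the start of the episode above 0.03 m or angle between cup's own z axis and vertical above 0.5 rad).
It also fails if it takes over 48 s, if anything falls off the work surface, if the arm or the gripper's body presses on something with over 40 N, if the wrist force passes 120 N, or if a joint passes its speed limit or range.

## Working session

There is one attempt and no reset: what is moved stays moved. The work goes in short steps, Python scripts to look and compute and a shell command to move; the robot and the scene stay as the last step left them, time stands still between calls to the robot, and variables do not carry over. Pictures are saved under pics/ and viewed, at most 10 in all, crops included, and the job is handed in when it is done.

```bash
mkdir -p pics; cat > h.py <<'E'
from rig import *
import numpy as np, cv2
def cam(n):
    c=capture(n); c['K']=np.array([[c['fx'],0,c['cx']],[0,c['fy'],c['cy']],[0,0,1.]]); c['d']=np.array(c['dist_coeffs'],float)
    if 'rvec' in c: c['R']=cv2.Rodrigues(np.array(c['rvec'],float))[0]; c['t']=np.array(c['tvec'],float).ravel()
    return c
def ray(c,uv):
    p=cv2.undistortPoints(np.array([[uv]],float),c['K'],c['d']).ravel()
    return -c['R'].T@c['t'], c['R'].T@np.array([p[0],p[1],1])
def onz(c,uv,z):
    o,d=ray(c,uv); return o+d*(z-o[2])/d[2]
def proj(c,P):
    return cv2.projectPoints(np.array(P,float).reshape(-1,3),np.array(c['rvec'],float),np.array(c['tvec'],float),c['K'],c['d'])[0].reshape(-1,2)
def save(c,n): cv2.imwrite('pics/'+n,cv2.cvtColor(c['image'],cv2.COLOR_RGB2BGR))
E
python3 - <<'E'
from h import *
for n in('scene','top'):
    c=cam(n); save(c,n+'0.png'); print(n,(-c['R'].T@c['t']).round(), c['fx'])
s=sense(); print(s['time_s'],s['eef_pos'],s['ee_rot'],s['grip_width'])
E
```

```text
scene [1092.  161.  890.] 355.65028042573203
top [534.  45. 829.] 350.75890055153064
0.1 [ 194.59712984 -487.37126563  238.7996862 ] [-5.68211058e-04  9.82022458e-01  1.88763262e-01  3.19259278e-05] 0.9970817205587637
```

View pics/scene0.png

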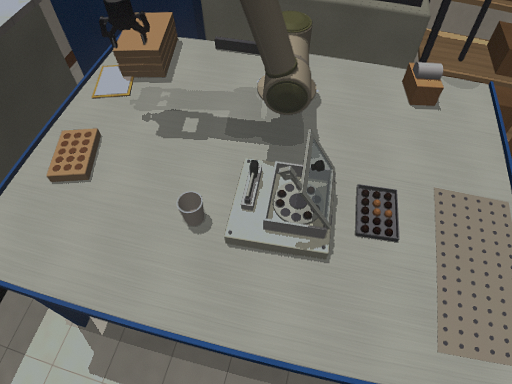

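View pics/top0.png

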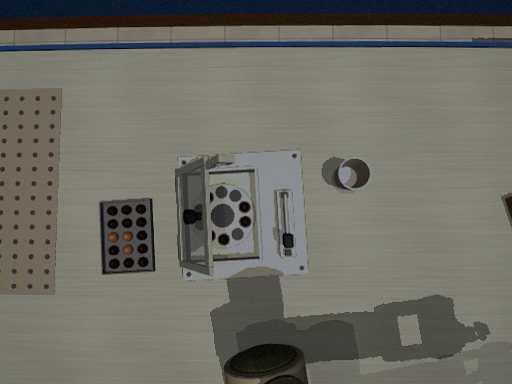

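The scene view shows the station in the middle, with the cup at about (191,208) and the tray at about (377,212). In the top view the plinth corners are near (177,156), (301,150), (308,271) and (184,280), the lock grip is at (288,241) and the guard knob is at (191,216). The guard is part open.

```bash
python3 - <<'E'
from h import *
c=cam('top')
px=[(177,156),(301,150),(308,271),(184,280)]
M=np.array([(140,130),(140,-150),(-140,-150),(-140,130)],float)
W=np.array([onz(c,p,45)[:2] for p in px])
A=M-M.mean(0);B=W-W.mean(0)
th=np.arctan2((A[:,0]*B[:,1]-A[:,1]*B[:,0]).sum(),(A*B).sum())
R=np.array([[np.cos(th),-np.sin(th)],[np.sin(th),np.cos(th)]]);t=W.mean(0)-R@M.mean(0)
print('yaw',np.degrees(th),'t',t);print((W-(M@R.T+t)).round(1))
np.save('st.npy',[*t,th])
S=lambda p:np.r_[R@np.array(p[:2])+t,p[2]]
print('lock travel by z=122.5 at px', R.T@(onz(c,(288,238),122.5)[:2]-t))
pts=[S((a,b,45)) for a,b in M]+[S((x,y,95)) for x,y in((100,-50),(-100,-50))]+[S((-65,-105,122.5)),S((48,-105,70)),S((-98,-105,70))]
def gp(a,l,h,x=0): return S((x,115-l*np.cos(a)+0*h+h*np.sin(a),97+l*np.sin(a)+h*np.cos(a)))
sc=cam('scene')
for n,cc in(('t',c),('s',sc)):
    im=cv2.cvtColor(cc['image'],cv2.COLOR_RGB2BGR);k=4
    x0,y0=(165,140) if n=='t' else (215,120)
    im=cv2.resize(im[y0:y0+150,x0:x0+170],None,fx=k,fy=k,interpolation=cv2.INTER_CUBIC)
    def dot(P,col):
        for q in proj(cc,P): cv2.circle(im,tuple(int(v) for v in ((q-[x0,y0]+.5)*k)),3,col,-1)
    dot(pts,(0,0,255))
    for a,col in((1.0,(0,255,0)),(1.2,(255,0,0)),(1.4,(255,0,255))): dot([gp(a,165,8,-100),gp(a,165,8,100),gp(a,130,34)],col)
    cv2.imwrite(f'pics/ov_{n}.png',im)
E
```

```text
yaw 3.3552343808417273 t [538.95159918 102.7286381 ]
[[-1.   0.6]
 [-4.8 -0.8]
 [ 4.6  2.6]
 [ 1.2 -2.4]]
lock travel by z=122.5 at px [ -55.08077574 -103.25940397]
```

View pics/ov_t.png

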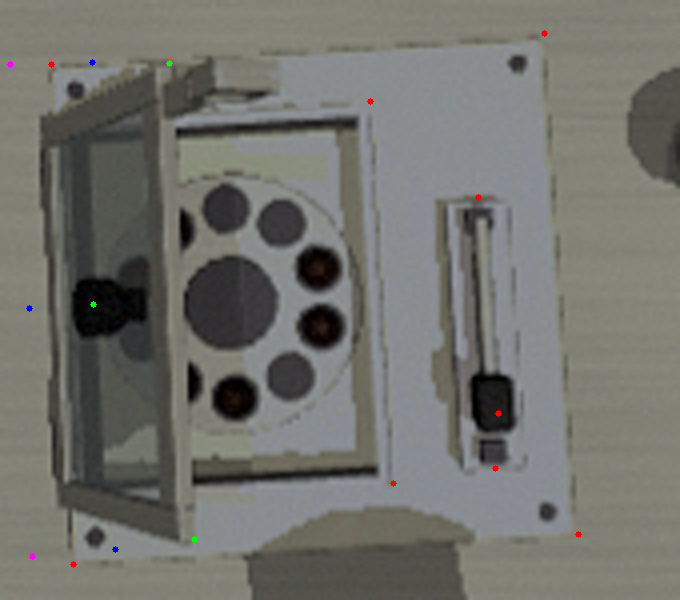

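View pics/ov_s.png

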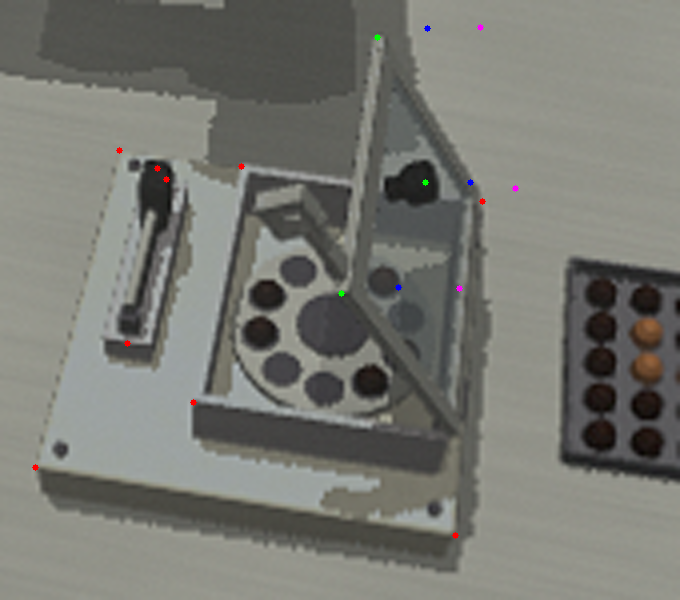

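The overlays match the plinth to 2–3 mm. The guard is at about 1.03 rad, with the green 1.0 dots close to its free edge. The lock is withdrawn, with the grip at crop (493,403). Next I'll work out the waypoints.

```bash
cat >> h.py <<'E'
_x,_y,_th=np.load('st.npy')
def S(p): return np.array([_x+np.cos(_th)*p[0]-np.sin(_th)*p[1], _y+np.sin(_th)*p[0]+np.cos(_th)*p[1], p[2]])
def go(*P):
    p=np.array(sense()['eef_pos'])
    for q in P: q=S(q); print('to',q.round(1),'shift',(q-p).round(1)); p=q
E
python3 - <<'E'
from h import *
def tcp(a,h,l=150): return (-45,115-l*np.cos(a)+h*np.sin(a)+14.5,97+l*np.sin(a)+h*np.cos(a)+8)
go((-45,95,340),tcp(1.05,30),*[tcp(a,6) for a in np.arange(1.05,-.01,-.15)])
E
```

```text
to [488.5 194.9 340. ] shift [293.9 682.4 101. ]
to [489.3 180.8 250. ] shift [  0.8 -14.1 -90. ]
to [490.5 160.1 238.1] shift [  1.2 -20.8 -11.9]
to [491.6 141.  226.2] shift [  1.1 -19.1 -11.9]
to [492.6 123.9 211.6] shift [  1.  -17.1 -14.6]
to [493.5 109.2 194.6] shift [  0.9 -14.7 -17. ]
to [494.2  97.1 175.6] shift [  0.7 -12.  -19. ]
to [494.7  88.1 155.1] shift [  0.5  -9.1 -20.6]
to [495.1  82.2 133.3] shift [  0.3  -5.9 -21.7]
to [495.2  79.6 111. ] shift [  0.2  -2.6 -22.3]
```

```bash
python3 -m handwheel '[[[0,0,50,0,0,-6,-1],[0,20,51,0,0,-6,-1],[18,40,0,0,0,-6.5,-1],[21,48,0,0,0,0,-1],[21,48,0,0,0,0,-1],[21,48,0,0,0,0,-1],[21,48,0,0,0,0,-1],[21,48,0,0,0,0,-1]]]' 40
python3 -m handwheel '[[[21,48,0,0,0,0,-1],[21,48,0,0,0,0,-1],[21,48,0,0,0,0,-1],[21,48,0,0,0,0,-1],[21,48,0,0,0,0,-1],[21,48,0,0,0,0,-1],[21,48,0,0,0,0,-1],[0,0,0,0,0,0,-1]]]'
python3 - <<'E'
from h import *
c=cam('scene');im=cv2.cvtColor(c['image'],cv2.COLOR_RGB2BGR)[20:260,150:410];cv2.imwrite('pics/s1.png',cv2.resize(im,None,fx=2.3,fy=2.3))
s=sense();print(s['eef_pos'],s['ee_rot'])
go((-45,81,340),(-45,81,250))
E
```

```text
time_s: 1.2
eef_pos: [317.9, -186.0, 340.3]
ee_rot: [0.0, 1.0, 0.028, 0.0]
force: [0.1, -0.3, 0.1]
grip_width: 0.001
grip_force: 0.0
time_s: 2.2
eef_pos: [464.9, 150.7, 339.4]
ee_rot: [-0.0, 1.0, 0.03, -0.001]
force: [-0.1, 0.3, -0.1]
grip_width: -0.002
grip_force: 0.0
[464.56978368 149.25514618 339.65315785] [ 1.22035625e-04  9.99559963e-01  2.96545600e-02 -6.86917635e-04]
to [489.3 181.  340. ] shift [24.7 31.7  0.3]
to [489.3 181.  250. ] shift [  0.   0. -90.]
```

View pics/s1.png

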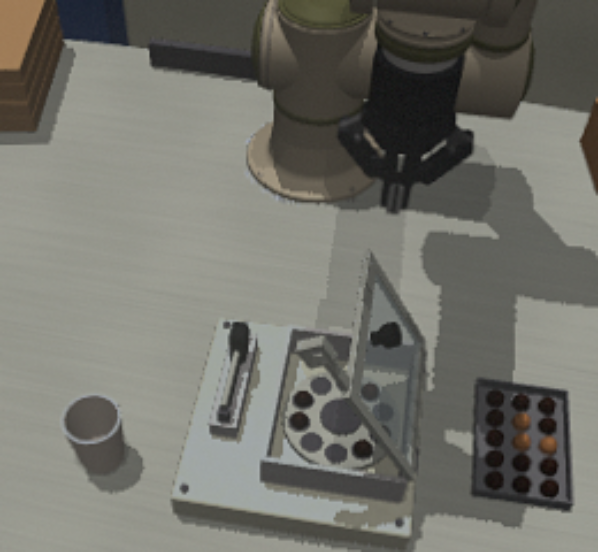

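The picture shows the closed gripper over the robot side of the guard, fingertips at about (395,205), with the cup and tray clear. I'll go down on the guard's outer side and start pushing.

```bash
python3 -m handwheel '[[[12,20,0,0,0,0,-1],[12,20,0,0,0,0,-1],[0,0,-30,0,0,0,-1],[0,0,-30,0,0,0,-1],[0,0,-30,0,0,0,-1],[0,0,0,0,0,0,-1],[0,-9,0,0,0,0,-1],[0,0,0,0,0,0,-1]]]'
python3 -m handwheel '[[[0,-10,-6,0,0,0,-1],[1,-10,-6,0,0,0,-1],[0,-9.5,-6,0,0,0,-1],[1,-9.5,-6,0,0,0,-1],[0,-8.5,-7.3,0,0,0,-1],[1,-8.5,-7.3,0,0,0,-1],[0,-7.4,-8.5,0,0,0,-1],[1,-7.4,-8.5,0,0,0,-1]]]'
python3 - <<'E'
from h import *
c=cam('scene');im=cv2.cvtColor(c['image'],cv2.COLOR_RGB2BGR)[80:260,180:400];cv2.imwrite('pics/s2.png',cv2.resize(im,None,fx=3,fy=3))
def tcp(a,h,l=150): return (-45,115-l*np.cos(a)+h*np.sin(a)+14.5,97+l*np.sin(a)+h*np.cos(a)+8)
go(*[tcp(a,6) for a in (.45,.3,.15,0)])
E
```

```text
time_s: 3.25
eef_pos: [489.1, 178.5, 251.7]
ee_rot: [-0.0, 1.0, 0.028, 0.001]
force: [0.6, 0.3, -0.7]
grip_width: -0.001
grip_force: 0.0
time_s: 4.25
eef_pos: [492.4, 108.2, 193.9]
ee_rot: [-0.0, 1.0, 0.028, -0.0]
force: [-1.8, 3.3, 0.5]
grip_width: -0.002
grip_force: 1.1
to [494.2  97.1 175.6] shift [  2.1 -10.3 -17.2]
to [494.7  88.1 155.1] shift [  0.5  -9.1 -20.6]
to [495.1  82.2 133.3] shift [  0.3  -5.9 -21.7]
to [495.2  79.6 111. ] shift [  0.2  -2.6 -22.3]
```

View pics/s2.png

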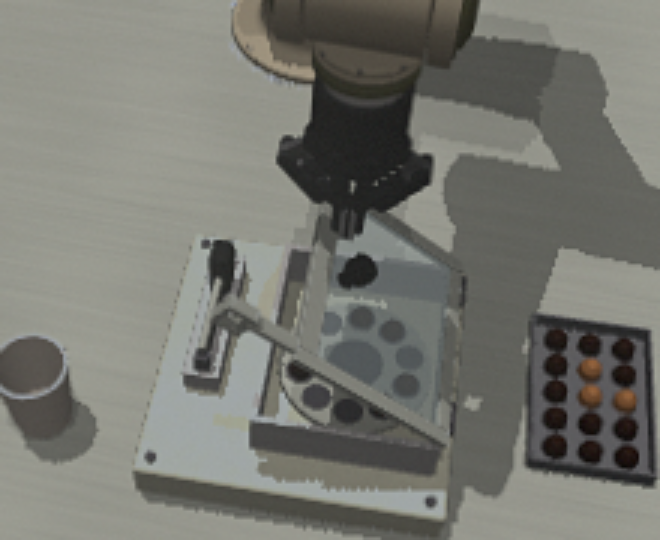

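The guard is following the fingertips, which touch it at about (347,228), and it is now near 0.6 rad. The knob at (357,270) is clear, so I'll continue.

```bash
python3 -m handwheel '[[[1,-5.5,-9,0,0,0,-1],[0.5,-5.5,-9.5,0,0,0,-1],[0,-4.5,-10.3,0,0,0,-1],[0,-4.5,-10.3,0,0,0,-1],[0,-3,-10.8,0,0,0,-1],[0,-3,-10.8,0,0,0,-1],[0,-1.5,-10,0,0,0,-1],[0,-1,-7,0,0,0,-1]]]'
python3 -m handwheel '[[[0,0,-2.5,0,0,0,-1],[0,0,-2.5,0,0,0,-1],[0,0,0,0,0,0,-1],[0,0,0,0,0,0,-1]]]'
```

```text
time_s: 5.3
eef_pos: [494.0, 80.1, 116.3]
ee_rot: [-0.0, 1.0, 0.028, -0.0]
force: [0.2, 0.7, 0.4]
grip_width: -0.002
grip_force: 0.4
time_s: 5.8
eef_pos: [494.2, 80.2, 112.1]
ee_rot: [-0.0, 1.0, 0.028, 0.0]
force: [0.2, -0.1, 0.5]
grip_width: 0.0
grip_force: 0.0
```

```bash
python3 -m handwheel '[[[0,0,-2,0,0,0,-1],[0,0,0,0,0,0,-1],[0,0,-2,0,0,0,-1],[0,0,0,0,0,0,-1]]]'
python3 - <<'E'
from h import *
c=cam('scene');im=cv2.cvtColor(c['image'],cv2.COLOR_RGB2BGR)[80:260,180:400];cv2.imwrite('pics/s3.png',cv2.resize(im,None,fx=3,fy=3))
E
```

```text
time_s: 6.3
eef_pos: [494.4, 80.1, 110.8]
ee_rot: [0.0, 1.0, 0.029, 0.001]
force: [-12.4, -1.7, 30.1]
grip_width: 0.005
grip_force: 15.0
```

View pics/s3.png

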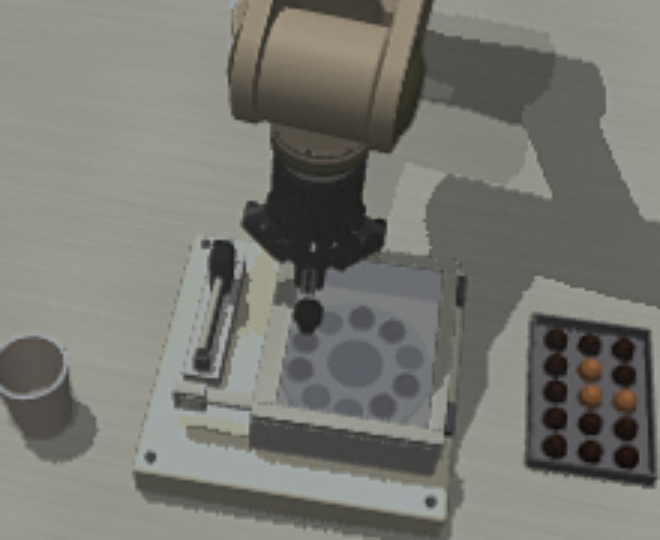

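The guard lies level on the well, with 30 N on its stop, and the eye at about (190,397) is in line with the rod. The lock is still withdrawn, with the grip at (222,262). Now I'll lift and go behind the grip.

```bash
python3 -m handwheel '[[[0,0,10,0,0,0,-1],[0,0,30,0,0,0,-1],[0,0,40,0,0,0,-1],[0,0,0,0,0,0,-1]]]'
python3 - <<'E'
from h import *
go((-107,-105,190),(-107,-105,107),(-10,-105,107))
c=cam('top')
im=cv2.cvtColor(c['image'],cv2.COLOR_RGB2BGR)[140:290,165:335];cv2.imwrite('pics/t4.png',cv2.resize(im,None,fx=4,fy=4))
E
```

```text
time_s: 6.85
eef_pos: [495.3, 80.1, 190.5]
ee_rot: [0.0, 1.0, 0.029, 0.003]
force: [0.1, 1.3, -0.8]
grip_width: -0.001
grip_force: 0.0
to [438.3  -8.4 190. ] shift [-57.1 -88.4  -0.5]
to [438.3  -8.4 107. ] shift [  0.   0. -83.]
to [535.1  -2.7 107. ] shift [96.8  5.7  0. ]
```

View pics/t4.png

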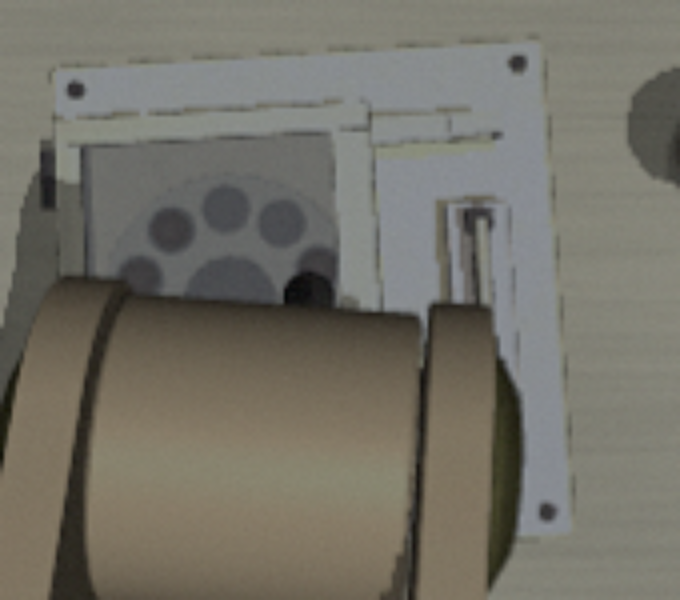

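The top view shows the guard lying flat, its edge around x≈375 in the crop, and the eye near (480,130) above the track line.

```bash
python3 -m handwheel '[[[-19,-29,0,0,0,0,-1],[-19,-29.5,0,0,0,0,-1],[-19,-30,0,0,0,0,-1],[0,0,-20,0,0,0,-1],[0,0,-25,0,0,0,-1],[0,0,-20,0,0,0,-1],[0,0,-18,0,0,0,-1],[0,0,0,0,0,0,-1]]]'
python3 - <<'E'
from h import *
c=cam('scene');im=cv2.cvtColor(c['image'],cv2.COLOR_RGB2BGR)[100:250,200:360];cv2.imwrite('pics/s5.png',cv2.resize(im,None,fx=4,fy=4))
go((-10,-105,107))
E
```

```text
time_s: 7.9
eef_pos: [435.9, -8.1, 103.3]
ee_rot: [-0.001, 1.0, 0.028, -0.002]
force: [1.0, 0.5, 0.6]
grip_width: -0.002
grip_force: 0.0
to [535.1  -2.7 107. ] shift [98.6  5.6  2.7]
```

View pics/s5.png

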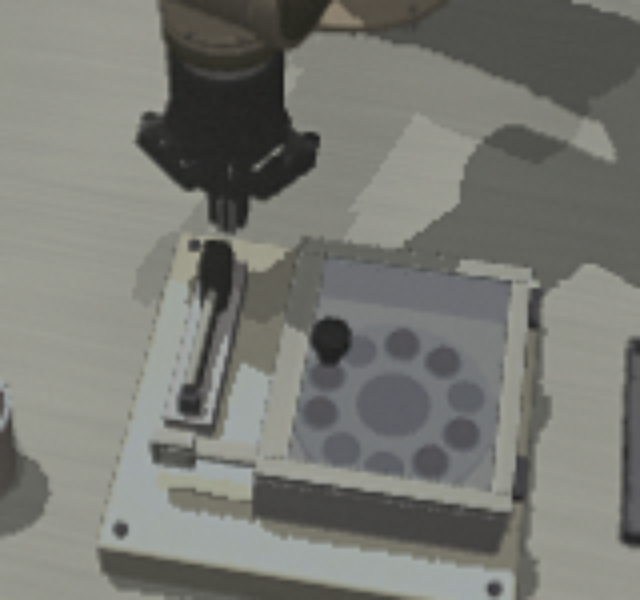

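The closed fingers at (228,215) stand right behind the grip at (216,258), nearly in line with it. Now I'll push.

```bash
python3 -m handwheel '[[[8,-2,1,0,0,0,-1],[12,0.7,1,0,0,0,-1],[12,0.7,0,0,0,0,-1],[12,0.7,0,0,0,0,-1],[12,0.7,0,0,0,0,-1],[12,0.7,0,0,0,0,-1],[12,0.7,0,0,0,0,-1],[10,0.6,0,0,0,0,-1]]]'
python3 -m handwheel '[[[3,0.2,0,0,0,0,-1],[2,0.2,0,0,0,0,-1],[0,0,0,0,0,0,-1],[0,0,0,0,0,0,-1]]]'
```

```text
time_s: 8.95
eef_pos: [527.9, -5.6, 106.9]
ee_rot: [0.0, 1.0, 0.028, -0.0]
force: [-2.0, -1.2, 1.6]
grip_width: 0.001
grip_force: 1.1
time_s: 9.45
eef_pos: [532.2, -5.1, 107.1]
ee_rot: [-0.0, 1.0, 0.028, 0.0]
force: [-0.6, -0.1, 0.9]
grip_width: -0.001
grip_force: 0.0
```

Sliding resistance was 2 N and the stop hasn't been reached yet. I'll creep forward until the force rises.

```bash
python3 -m handwheel '[[[2,0,0,0,0,0,-1],[2,0,0,0,0,0,-1],[0,0,0,0,0,0,-1]]]'
python3 -m handwheel '[[[1.5,0,0,0,0,0,-1],[0,0,0,0,0,0,-1],[0,0,0,0,0,0,-1]]]'
```

```text
time_s: 9.82
eef_pos: [535.0, -5.0, 107.0]
ee_rot: [-0.0, 1.0, 0.029, -0.002]
force: [-10.2, 2.0, 6.7]
grip_width: -0.0
grip_force: 4.6
time_s: 10.2
eef_pos: [535.2, -5.0, 107.1]
ee_rot: [-0.0, 1.0, 0.029, -0.003]
force: [-17.6, -1.5, 12.2]
grip_width: -0.003
grip_force: 8.9
```

The end stop is firm at 535.2 mm, against 535.1 expected. I'll back off, lift clear and check.

```bash
python3 -m handwheel '[[[-6,0,0,0,0,0,-1],[-12,0,0,0,0,0,-1],[-20,0,10,0,0,0,-1],[-25,0,40,0,0,0,-1],[-25,0,50,0,0,0,-1],[0,-40,40,0,0,0,-1],[0,0,0,0,0,0,-1],[0,0,0,0,0,0,-1]]]'
python3 - <<'E'
from h import *
c=cam('scene');im=cv2.cvtColor(c['image'],cv2.COLOR_RGB2BGR)[100:250,170:330]
cv2.imwrite('pics/s6.png',cv2.resize(im,None,fx=4,fy=4))
print(proj(c,[S((15,-105,122.5)),S((85,-105,95)),S((110,-105,95))])*4-[680,400])
E
```

```text
time_s: 11.2
eef_pos: [449.1, -44.8, 246.1]
ee_rot: [-0.0, 1.0, 0.028, -0.001]
force: [0.0, 0.6, -0.4]
grip_width: -0.002
grip_force: 0.0
[[312.70777167 337.94735197]
 [293.00301078 447.85891507]
 [285.1331488  480.39137755]]
```

View pics/s6.png

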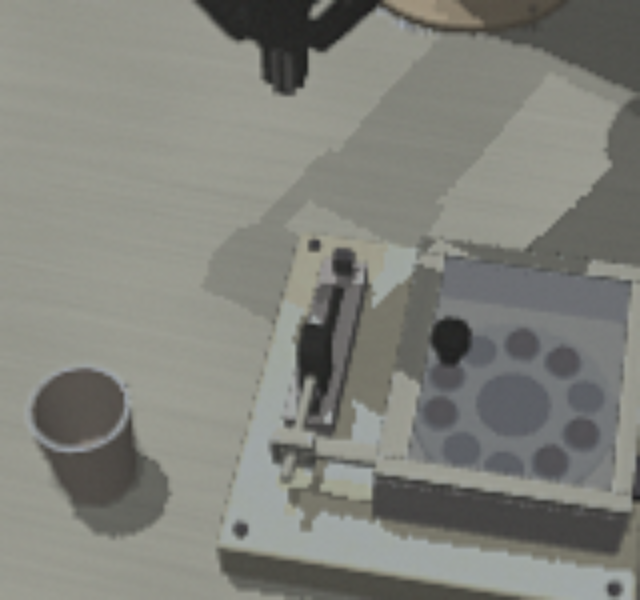

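The grip top at (313,338) matches the predicted end position. The rod runs through the eye at (293,447) and its tip shows beyond at about (287,480). The guard is shut and the robot is clear.

```bash
python3 -c "from rig import *; print(finish_job())"
```

```text
the job is handed in; nothing more can be done
None
```

I shut the guard first, then slid the lock to its end stop with the rod through the eye, and handed the job in after about 11 s on the robot's clock; the cup and tray were left alone and the arm ended clear (no verdict was returned).

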